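# Set the dough scrapers on the draining rail and bar them in

## Robot

A 6-joint arm with a two-finger parallel gripper is mounted at the origin on the work surface. World frame = base frame: x ahead of the robot, y to its left, z up, the work surface at z = 0. Lengths are in mm, angles in rad, forces in N, time in s.
With the tool pointing down it reaches from about 300 to 750 mm from the base axis. Payload 8.5 kg.
Tool frame: the origin (TCP) lies at the very end of the fingers, on their centre line; the grasp point (between the pads) lies 19 mm behind it (arm.grip_point_offset is the distance from the TCP to the grasp point, in mm); z points along the fingers, y is the direction in which the jaws open and shut (so a half turn about z gives the same grasp; the last joint's range is limited). The gripper opens to 88 mm and grips with 3 to 60 N. Pads are 18 mm wide; open, the fingers measure 123 mm over their backs; the gripper's body (75 mm by 187 mm) begins 45 mm behind the grasp point.
Start: joints at [1.038, 0.381, 1.297, -0, 1.464, -0.215], TCP at [171.854, 522.443, 238.748] pointing down, gripper open.
Joint ranges: [-3.11, 3.11], [-0.89, 2.33], [0.22, 2.48], [-1.42, 4.56], [0.17, 2.85], [-2.88, 2.88]. Speed limits (rad/s): [2.39, 2.39, 3.14, 3.14, 3.14, 3.14].

## Interface

Orientations are given as [roll, pitch, yaw] about the fixed x, y, z axes, in that order (R = Rz(yaw) Ry(pitch) Rx(roll)).
In Python, from cell import arm, claw, solver, telemetry, eyes, order gives the robot as it stands. Calls block until the motion is done:
- arm.move_pose(position, orientation): joint-space move of the TCP to a pose.
- arm.movel(position, attitude=None, velocity=150, stop_force=None): straight line of the TCP; attitude=None keeps the orientation; velocity is the mean speed in mm/s. With stop_force (N) it stops when the force on the tool has changed by that much, and returns True; else False.
- arm.move_j(angles): joint-space move.
- claw.move_gripper(opening, f_grip=None): finger opening in mm; f_grip is the grip in N (None keeps the last); returns when the fingers have stopped.
- arm.wait(seconds).
- solver.inverse_kinematics(position, orientation): joint angles nearest the present ones, or None.
- telemetry.read_state(): the state.
- eyes.camera(name): name is "side" or "top"; returns a dict with "color" (400x640x3 uint8, red, green, blue), "range_z" (400x640 float32, mm along the optical axis (not along the pixel's ray), 0 where there is no reading), "fx", "fy", "cx", "cy" (pixels), "R" (3x3) and "t" (3): a world point X has camera coordinates R X + t. Camera axes: x right, y down, z forward; pixel columns grow to the right and rows downward; lengths in mm; the calibration is good to about 2 mm. A picture is of the moment at which its call begins.
A pose or a line that the arm cannot do raises arm.IKError and nothing moves.
- order.job_done(): hands the job in, once; it reports no verdict.
The state is a dict: "clock": time; "joint_positions": joint angles; "joint_velocities": joint speeds; "joint_efforts": joint torques, N m; "tcp_pos": TCP position; "ee_rot": TCP orientation; "ft_force": force on the tool from outside, world axes, zero at the start; "moment": the same for the moment, N m; "gripper_width": finger opening in mm.
Only numpy, scipy, OpenCV 4.12 (cv2) and the standard library are available. Lean on these libraries where they do the work, as an engineer would, in place of code of your own. Each camera call takes 0.05 s, during which the arm holds its last target.

## Task

Slide the dough scrapers that are there one by one straight up out of the slotted steel holder and stand each on the narrow ledge of the sloped draining rail, grip end up, wholly within the bay of its own colour and leaning back against the panel; fill the bays in the order of their studs: red, yellow, green, blue, leaving the bay of a missing scraper empty. When all of them stand, lay the round ash dowel level across both V cradles in front of them as a guard bar, a square end hanging out beyond each cradle, and leave the other things on the worktop where they are.

Things in the scene. Friction and masses are not known exactly. Their poses are not given: they have to be found in the camera images.
- rail: Fixed wooden draining rail, 344 wide (y), 125 deep, base 12 thick. Origin: centre of underside; x to the back, z up. Ledge along y: x 0 to 20, top z 30; lip in front of it (x -6 to 0, top z 36). Behind it, from x 20 z 30, a panel rises 55, leaning back 18 degrees. Four bays 84 wide at y +126 red (1 stud), +42 yellow (2), -42 green (3), -126 blue (4), marked by coloured strips
- red_bay (a point): Middle of the red bay (one stud), on the top of the ledge, 12 behind the lip and 8 in front of the panel foot; axes as the rail
- yellow_bay (a point): Middle of the yellow bay (two studs), on the top of the ledge, 12 behind the lip and 8 in front of the panel foot; axes as the rail
- green_bay (a point): Middle of the green bay (three studs), on the top of the ledge, 12 behind the lip and 8 in front of the panel foot; axes as the rail
- blue_bay (a point): Middle of the blue bay (four studs), on the top of the ledge, 12 behind the lip and 8 in front of the panel foot; axes as the rail
- guard (a point): Where the dowel's centre is when it lies (along y) in both cradles; midway between them, 105.8 above the table, 42 in front of and 75.8 above the bay points; axes as the rail. The cradles are open 90 degree V tops, 14 wide (y), of two steel posts 84 to either side (y) on the rail's base; bottom of the V at 86, arms up to 107 above the table and 24 to front and back
- holder: Fixed slotted steel holder, 226 long (x) by 84 (y), origin at the centre of the underside. Four upright slots in a row along x at x -81, -27, +27, +81; each slot is 11 wide (x), 68 long (y), floor at z 6, thin walls up to z 46. Gap from scraper to scraper 54 centre to centre, so open the fingers only part way
- red_scraper: Red rigid plastic dough scraper, 62 wide (y), 105 tall (z), 90 g: blade 6 thick (x), upper 32 mm a 12 thick grip bar. Origin: centre of the lower edge; z points up towards the grip. Stands upright in one of the holder's slots at the start (any slot), top at 111 above the table; front and back alike; may be absent
- red_top (a point): Centre of the top edge of the red scraper's grip, 105 above its origin
- yellow_scraper: Yellow rigid plastic dough scraper, 62 wide (y), 105 tall (z), 90 g: blade 6 thick (x), upper 32 mm a 12 thick grip bar. Origin: centre of the lower edge; z points up towards the grip. Stands upright in one of the holder's slots at the start (any slot), top at 111 above the table; front and back alike; may be absent
- yellow_top (a point): Centre of the top edge of the yellow scraper's grip, 105 above its origin
- green_scraper: Green rigid plastic dough scraper, 62 wide (y), 105 tall (z), 90 g: blade 6 thick (x), upper 32 mm a 12 thick grip bar. Origin: centre of the lower edge; z points up towards the grip. Stands upright in one of the holder's slots at the start (any slot), top at 111 above the table; front and back alike; may be absent
- green_top (a point): Centre of the top edge of the green scraper's grip, 105 above its origin
- blue_scraper: Blue rigid plastic dough scraper, 62 wide (y), 105 tall (z), 90 g: blade 6 thick (x), upper 32 mm a 12 thick grip bar. Origin: centre of the lower edge; z points up towards the grip. Stands upright in one of the holder's slots at the start (any slot), top at 111 above the table; front and back alike; may be absent
- blue_top (a point): Centre of the top edge of the blue scraper's grip, 105 above its origin
- dowel: Round ash rolling dowel lying along its x, 288 long: barrel 28 in diameter and 228 long, then a square end 30 x 30 x 30 at each tip that keeps it from rolling. Origin: its centre (15 above the table when lying). 160 g
- sugar_pot: White ceramic sugar pot with hinged flip-top lid, 92 diameter, 95 high; a bystander, to be left alone. Origin: centre of the underside
- mug: Cream enamel mug, 82 diameter, 85 high; a bystander, to be left alone. Origin: centre of the underside
- pastry_wheel: Pastry wheel with dark wooden handle lying flat, 190 long, 18 high; a bystander, to be left alone. Origin: centre of the underside
- jar: Glass jar with wooden cap, 80 diameter, 100 high; a bystander, to be left alone. Origin: centre of the underside
- bowl: Blue ceramic bowl, 120 diameter, 55 high; a bystander, to be left alone. Origin: centre of the underside
There are look-alikes about, which are no part of the job. What is meant by the yellow_scraper is not white, and is the smaller of those in its own colour.

How it is judged (in metres and radians):
On the way, in this order (a step that is already met when the one before it is completed fails the run):
1. the red scraper stands in the red bay, leaning back, let go (x of red_scraper in the frame of red_bay between -0.015 and 0.013 m and y of red_scraper in the frame of red_bay between -0.012 and 0.012 m and z of red_scraper in the frame of red_bay between -0.005 and 0.008 m and x of red_top in the frame of red_bay between 0.018 and 0.065 m and y of red_top in the frame of red_bay between -0.014 and 0.014 m and contact force between the fingers and red_scraper below 0.05 N), for 0.3 s.
2. the yellow scraper stands in the yellow bay, leaning back, let go (x of yellow_scraper in the frame of yellow_bay between -0.015 and 0.013 m and y of yellow_scraper in the frame of yellow_bay between -0.012 and 0.012 m and z of yellow_scraper in the frame of yellow_bay between -0.005 and 0.008 m and x of yellow_top in the frame of yellow_bay between 0.018 and 0.065 m and y of yellow_top in the frame of yellow_bay between -0.014 and 0.014 m and contact force between the fingers and yellow_scraper below 0.05 N), for 0.3 s.
3. the green scraper stands in the green bay, leaning back, let go (x of green_scraper in the frame of green_bay between -0.015 and 0.013 m and y of green_scraper in the frame of green_bay between -0.012 and 0.012 m and z of green_scraper in the frame of green_bay between -0.005 and 0.008 m and x of green_top in the frame of green_bay between 0.018 and 0.065 m and y of green_top in the frame of green_bay between -0.014 and 0.014 m and contact force between the fingers and green_scraper below 0.05 N), for 0.3 s.
4. the blue scraper stands in the blue bay, leaning back, let go (x of blue_scraper in the frame of blue_bay between -0.015 and 0.013 m and y of blue_scraper in the frame of blue_bay between -0.012 and 0.012 m and z of blue_scraper in the frame of blue_bay between -0.005 and 0.008 m and x of blue_top in the frame of blue_bay between 0.018 and 0.065 m and y of blue_top in the frame of blue_bay between -0.014 and 0.014 m and contact force between the fingers and blue_scraper below 0.05 N), for 0.3 s.
5. the dowel lies in both cradles in front of the scrapers, let go (x of dowel in the frame of guard between -0.006 and 0.006 m and y of dowel in the frame of guard between -0.022 and 0.022 m and z of dowel in the frame of guard between -0.006 and 0.006 m and angle between the x axis of dowel and the y axis of guard, either way round below 0.06 rad and contact force between the fingers and dowel below 0.05 N), for 0.3 s.
At the end, for the whole second after the job is handed in: Each scraper present: foot on the ledge, within 12 mm of its bay's middle sideways (top 14), top 18 to 65 mm behind the bay point. Dowel in both cradles: centre within 6 mm of the guard point across and in height, 22 along, 0.06 rad. All released, under 30 mm/s (all of step 1 and all of step 2 and all of step 3 and all of step 4 and all of step 5 and linear speed of each of red_scraper, yellow_scraper, green_scraper, blue_scraper, dowel below 0.03 m/s); the robot touches nothing.
It fails at once if a bystander (sugar pot, mug, pastry wheel, jar, bowl) is moved more than 40 mm or tipped over (distance of any of sugar_pot, mug, pastry_wheel, jar, bowl from where it was at the start of the episode above 0.04 m or angle between any of sugar_pot, mug, pastry_wheel, jar, bowl's own z axis and vertical above 0.6 rad).
Of red_scraper, yellow_scraper, green_scraper, blue_scraper only 3 to 4 are there at a start; the rules pass over those that are not, and their reading is None.
At some moment in a run one of dowel may be knocked a few centimetres aside while the robot is not near it.
It also fails if it takes over 208 s, if anything falls off the work surface, if the arm or the gripper's body presses on something with over 40 N, if the wrist force passes 120 N, or if a joint passes its speed limit or range.

## Working session

There is one attempt and no reset: what is moved stays moved. The work goes in short steps, each a Python script; the robot and the scene stay as the last script left them, time stands still between calls to the robot, and variables do not carry over. Pictures are saved under pics/ and viewed, and the job is handed in when it is done.

```bash
ls; mkdir -p pics; python3 - <<'E'
from cell import arm, claw, solver, telemetry, eyes, order
import cv2,numpy as np
s=telemetry.read_state();print(s)
for n in("side","top"):
    c=eyes.camera(n)
    cv2.imwrite(f"pics/{n}0.png",c["color"][:,:,::-1])
    np.savez(f"pics/{n}0.npz",**c)
    print(n,c["fx"],c["fy"],c["cx"],c["cy"],c["R"].round(3).tolist(),c["t"])
E
```

```text
pics
{'clock': 0.0, 'joint_positions': array([ 1.03771993e+00,  3.81212839e-01,  1.29828187e+00,  3.72686412e-06,
        1.46357403e+00, -2.15296475e-01]), 'joint_velocities': array([-3.45958830e-04, -1.72682943e-03,  5.94341861e-04, -1.42723620e-03,
        2.51282149e-05,  1.32076018e-03]), 'joint_efforts': array([ 1.18970300e-03, -4.37924981e+01, -2.24562567e+01,  7.13948649e-02,
        3.52165871e-02, -1.67364792e-04]), 'tcp_pos': array([171.70458063, 522.21330603, 238.12160203]), 'ee_rot': array([-3.14015144e+00, -3.18964700e-04,  2.82381211e+00]), 'ft_force': array([-0.62950066,  0.6653527 ,  0.35638762]), 'moment': array([-0.00032949, -0.05373396, -0.00911616]), 'gripper_width': 88.24631253052249}
side 373.88504979208824 373.88504979208824 312.4704928399067 199.59706387970448 [[0.787, -0.617, 0.01], [-0.369, -0.482, -0.795], [0.495, 0.621, -0.607]] [-468.31229855  260.42330027  773.81539519]
top 399.6292449193646 399.6292449193646 325.56283358632265 197.21315005105873 [[0.009, -1.0, -0.01], [-0.995, -0.008, -0.098], [0.098, 0.011, -0.995]] [ -38.88016267  548.25727416 1222.05426395]
```

View pics/side0.png

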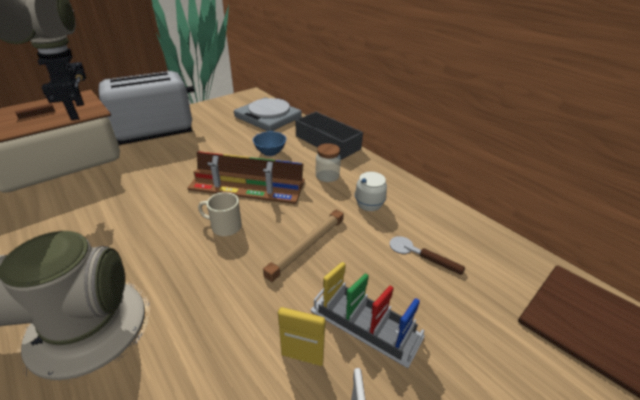

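View pics/top0.png

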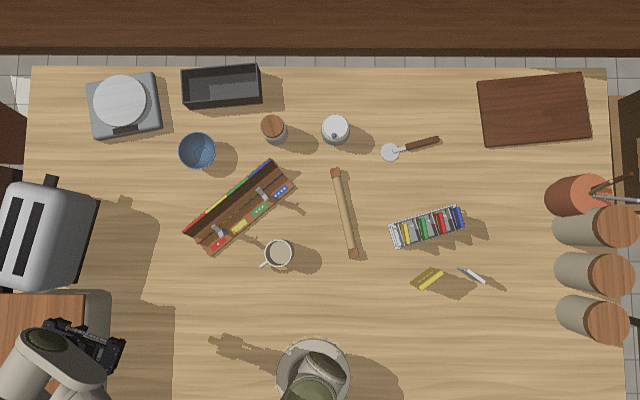

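```bash
python3 - <<'E'
import cv2,numpy as np
t=cv2.imread("pics/top0.png");s=cv2.imread("pics/side0.png")
a=cv2.resize(t[180:300,370:500],None,fx=6,fy=5,interpolation=cv2.INTER_NEAREST)
b=cv2.resize(t[150:265,170:310],None,fx=5.6,fy=5.2,interpolation=cv2.INTER_NEAREST)
c=cv2.resize(s[255:375,260:440],None,fx=4.4,fy=5,interpolation=cv2.INTER_NEAREST)
cv2.imwrite("pics/ca.png",a);cv2.imwrite("pics/cb.png",b);cv2.imwrite("pics/cc.png",c)
E
```

```text
(no output)
```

View pics/ca.png

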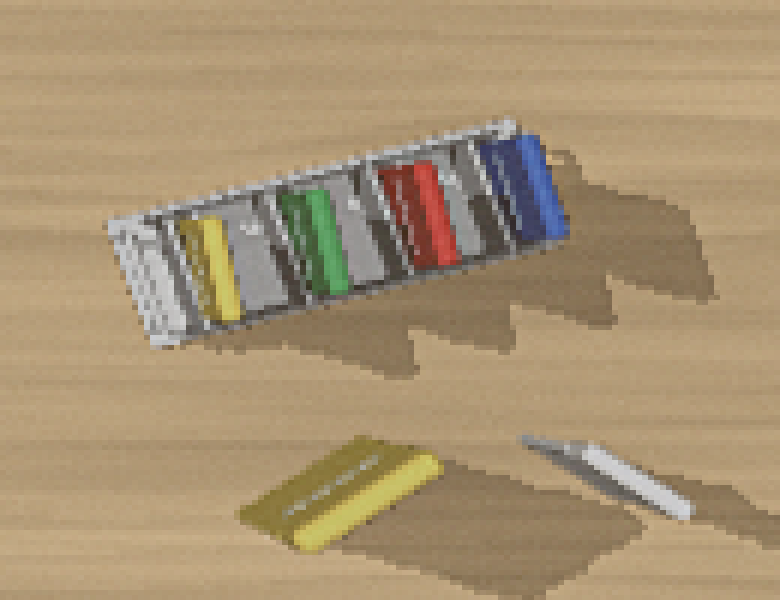

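View pics/cb.png

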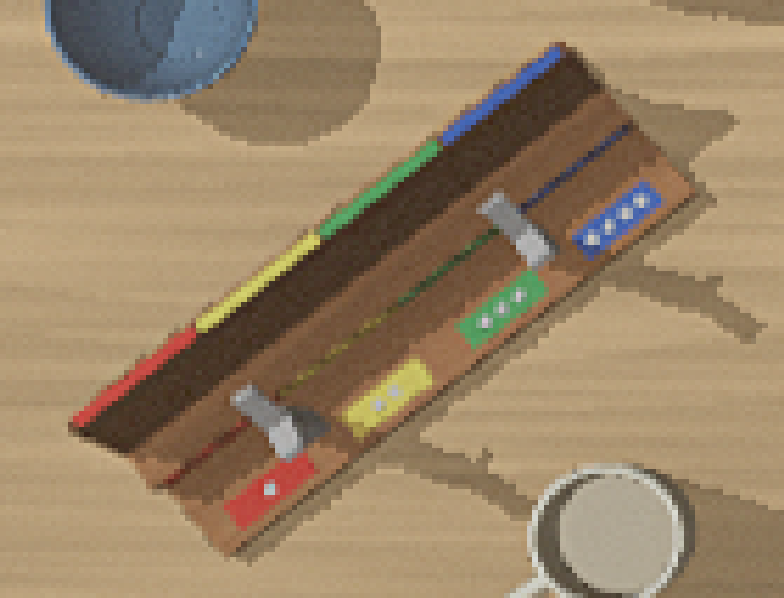

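View pics/cc.png

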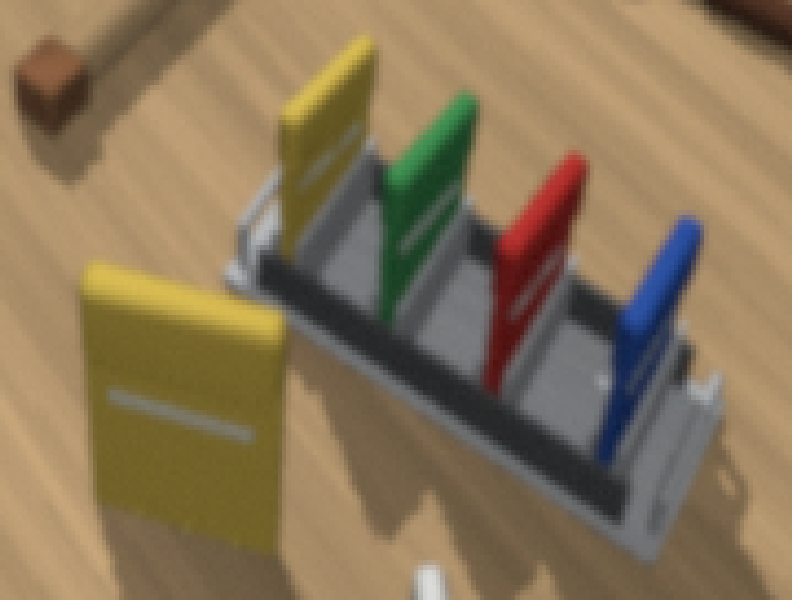

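```bash
cat > h.py <<'E'
import cv2,numpy as np
def load(f): 
    d=np.load(f); return {k:d[k] for k in d.files}
def cloud(c):
    z=c["range_z"].astype(float); v,u=np.mgrid[:z.shape[0],:z.shape[1]]
    P=np.stack([(u-c["cx"])/c["fx"]*z,(v-c["cy"])/c["fy"]*z,z],-1)
    W=(P-c["t"])@c["R"]; W[z<=0]=np.nan
    return W
def ray(c,uv,zp):
    uv=np.atleast_2d(uv).astype(float)
    d=np.stack([(uv[:,0]-c["cx"])/c["fx"],(uv[:,1]-c["cy"])/c["fy"],np.ones(len(uv))],-1)@c["R"]
    o=-c["R"].T@c["t"]
    return o+d*((zp-o[2])/d[:,2])[:,None]
def masks(img):
    h=cv2.cvtColor(img,cv2.COLOR_RGB2HSV); H,S,V=[h[...,i].astype(int) for i in range(3)]
    s=S>120
    return {"red":s&((H<6)|(H>174))&(V>70),"yellow":(S>110)&(H>22)&(H<34)&(V>70),"green":s&(H>45)&(H<80),"blue":s&(H>105)&(H<128)},V
E
python3 - <<'E'
from h import *
for n in("top","side"):
    c=load(f"pics/{n}0.npz"); W=cloud(c); M,V=masks(c["color"])
    print(n,"table z",np.nanmedian(W[300:330,200:230,2]) if n=="top" else np.nanmedian(W[270:300,180:230,2]))
    for k,m in M.items():
        N,L,st,ce=cv2.connectedComponentsWithStats(m.astype(np.uint8))
        for i in range(1,N):
            if st[i,4]>15:
                w=W[L==i]; print(k,ce[i].round(1),st[i].tolist(),"mean",np.nanmedian(w,0).round(0),"zmax",np.nanpercentile(w[:,2],95).round(0))
                t=w[np.abs(w[:,2]-111)<5]
                if len(t)>15:
                    m_=t[:,:2].mean(0);e,v=np.linalg.eigh(np.cov((t[:,:2]-m_).T)); print("   top",len(t),m_.round(1),np.nanmean(t[:,2]).round(1),"dir",np.degrees(np.arctan2(v[1,1],v[0,1])).round(1),(np.sqrt(12*e)).round(1))
E
```

```text
top table z -0.8344516543864019
red [193.6 222. ] [183, 213, 22, 19, 74] mean [466. 359.  82.] zmax 84.0
red [440.3 222. ] [433, 212, 13, 22, 129] mean [ 472. -370.  107.] zmax 112.0
   top 73 [ 469.8 -372.5] 109.2 dir -168.3 [10.9 56.5]
red [217.4 243.8] [210, 237, 16, 15, 89] mean [400. 305.  12.] zmax 16.0
yellow [215.3 204.1] [205, 195, 22, 19, 80] mean [520. 296.  81.] zmax 85.0
yellow [238.6 225.9] [231, 219, 16, 15, 86] mean [457. 238.  12.] zmax 16.0
yellow [405.4 232.9] [400, 223, 10, 21, 103] mean [ 439. -268.  108.] zmax 113.0
   top 72 [ 437.9 -269.1] 109.6 dir -170.2 [10.5 60.5]
yellow [426.9 278.3] [410, 268, 34, 23, 336] mean [ 310. -327.  132.] zmax 143.0
   top 21 [ 310.4 -320.7] 111.3 dir 126.7 [ 2.1 84.7]
green [240.  183.2] [232, 177, 16, 14, 19] mean [584. 222.  80.] zmax 84.0
blue [259.1 167.8] [249, 159, 21, 18, 48] mean [630. 166.  81.] zmax 86.0
blue [279.9 191.6] [273, 185, 15, 14, 46] mean [567. 111.  13.] zmax 16.0
blue [459.8 216.7] [456, 207, 8, 20, 69] mean [ 486. -424.  109.] zmax 114.0
   top 66 [ 487.2 -423.8] 109.8 dir -166.4 [ 9.6 59.7]
side table 
[... 513 characters left out ...]
max 15.0
yellow [332.6 281.4] [324, 263, 21, 44, 449] mean [ 428. -276.   92.] zmax 112.0
   top 134 [ 433.3 -274.1] 110.7 dir -171.6 [10.  58.1]
yellow [301.7 335. ] [279, 308, 46, 57, 1920] mean [ 305. -337.   93.] zmax 143.0
   top 140 [ 303.3 -339.5] 111.1 dir 126.9 [ 2.8 80.3]
green [255.8 182. ] [247, 181, 18, 4, 36] mean [533. 204.  25.] zmax 28.0
green [355.1 293. ] [347, 275, 20, 44, 328] mean [ 441. -329.   98.] zmax 112.0
   top 122 [ 447.6 -326.4] 110.5 dir -170.9 [ 8.6 58.3]
blue [284.9 185.7] [273, 183, 25, 6, 74] mean [594. 135.  24.] zmax 29.0
blue [406.1 320.5] [396, 299, 23, 49, 316] mean [ 469. -433.  107.] zmax 113.0
   top 163 [ 480.7 -429.4] 110.9 dir -166.3 [10.5 58.8]
```

```bash
python3 - <<'E'
from h import *
for n in("top","side"):
    c=load(f"pics/{n}0.npz"); W=cloud(c); M,V=masks(c["color"])
    y=np.radians(40.7); X=np.array([np.cos(y),np.sin(y)]);Y=np.array([-np.sin(y),np.cos(y)])
    # strips at z~12 and top edge strips
    O=np.array([520,215.])
    hs=cv2.cvtColor(c["color"],cv2.COLOR_RGB2HSV)
    q=W[...,:2]-O; a=q@X; b=q@Y; z=W[...,2]
    for lo,hi,nm in((9,20,"front"),(74,95,"ptop"),(20,40,"ledge")):
        for k,(h0,h1) in {"red":(174,6),"yellow":(22,34),"green":(45,85),"blue":(105,128)}.items():
            H=hs[...,0]; m=((H>h0)|(H<h1)) if h0>h1 else (H>h0)&(H<h1)
            m=m&(hs[...,1]>110)&(z>lo)&(z<hi)&(abs(a)<120)&(abs(b)<200)
            m=cv2.morphologyEx(m.astype(np.uint8),cv2.MORPH_OPEN,np.ones((2,2)))>0
            if m.sum()>10:
                print(n,nm,k,m.sum(),"a",np.percentile(a[m],[5,50,95]).round(1),"b",np.percentile(b[m],[3,97]).round(1),b[m].mean().round(1),"z",np.median(z[m]).round(1))
    for y0,y1 in((-160,-95),(-70,70),(-40,40),(95,160)):
        print(n,y0,y1)
        print([(x,np.round(np.nanmedian(z[(a>x-2)&(a<=x+2)&(b>y0)&(b<y1)]),0)) for x in range(-76,80,4)])
E
```

```text
top front red 56 a [-44.7 -38.9 -29.7] b [119.8 166.6] 145.3 z 11.8
top front yellow 50 a [-43.5 -35.5 -28.8] b [32.8 83.7] 58.8 z 11.5
top front green 16 a [-42.4 -37.4 -31.5] b [-48.   -2.6] -20.6 z 12.9
top ptop red 70 a [45.4 47.6 50.8] b [105.4 181.5] 143.6 z 80.2
top ptop yellow 72 a [45.3 47.4 50.7] b [21.1 98.4] 60.6 z 79.8
top ptop green 17 a [46.  47.6 49.7] b [-46.    2.6] -25.2 z 81.2
top ptop blue 40 a [46.4 47.9 50.9] b [-138.8  -72.2] -107.5 z 79.4
top -160 -95
[(-76, np.float64(-1.0)), (-72, np.float64(-0.0)), (-68, np.float64(-0.0)), (-64, np.float64(-1.0)), (-60, np.float64(-0.0)), (-56, np.float64(-1.0)), (-52, np.float64(-0.0)), (-48, np.float64(8.0)), (-44, np.float64(10.0)), (-40, np.float64(12.0)), (-36, np.float64(12.0)), (-32, np.float64(12.0)), (-28, np.float64(12.0)), (-24, np.float64(11.0)), (-20, np.float64(11.0)), (-16, np.float64(10.0)), (-12, np.float64(12.0)), (-8, np.float64(10.0)), (-4, np.float64(12.0)), (0, np.float64(11.0)), (4, np.float64(22.0)), (8, np.float64(35.0)), (12, np.float64(29.0)), (16, np.float64(29.0)), (20, np.float64(29.0)), (24, 
[... 5828 characters left out ...]
t64(13.0)), (-24, np.float64(13.0)), (-20, np.float64(12.0)), (-16, np.float64(12.0)), (-12, np.float64(12.0)), (-8, np.float64(12.0)), (-4, np.float64(13.0)), (0, np.float64(22.0)), (4, np.float64(24.0)), (8, np.float64(35.0)), (12, np.float64(34.0)), (16, np.float64(31.0)), (20, np.float64(31.0)), (24, np.float64(31.0)), (28, np.float64(31.0)), (32, np.float64(38.0)), (36, np.float64(49.0)), (40, np.float64(61.0)), (44, np.float64(73.0)), (48, np.float64(79.0)), (52, np.float64(82.0)), (56, np.float64(81.0)), (60, np.float64(nan)), (64, np.float64(nan)), (68, np.float64(nan)), (72, np.float64(nan)), (76, np.float64(nan))]
side 95 160
  return np.nanmean(a, axis, out=out, keepdims=keepdims)
```

```bash
cat > r.py <<'E'
from cell import arm, claw, solver, telemetry, eyes, order
from h import *
from scipy.spatial.transform import Rotation as Ro
TH=np.radians(40.7); X=np.array([np.cos(TH),np.sin(TH),0]);Y=np.array([-np.sin(TH),np.cos(TH),0]);Z=np.array([0,0,1.])
RO=np.array([518.3,233.4,0])
HA=np.radians(-72.6); HD=np.array([np.cos(HA),np.sin(HA),0])
def rpy(y,z):
    y=y/np.linalg.norm(y); z=z/np.linalg.norm(z)
    return Ro.from_matrix(np.stack([np.cross(y,z),y,z],1)).as_euler('xyz')
def lean(sgn,deg=20):
    t=np.radians(deg); ax=np.sin(t)*X+np.cos(t)*Z
    return rpy(sgn*(np.cos(t)*X-np.sin(t)*Z),-ax),ax
def rail(x,y,z): return RO+x*X+y*Y+z*Z
TOP={"yellow":(435.6,-271.6),"green":(451.7,-323.3),"red":(467.8,-374.9),"blue":(484,-426.6)}
BY={"red":126,"yellow":42,"green":-42,"blue":-126}
HOLDR=lambda s:rpy(s*HD,-Z)
def snap(n):
    for k in("top","side"):
        c=eyes.camera(k); np.savez(f"pics/{k}_{n}.npz",**c); cv2.imwrite(f"pics/{k}_{n}.png",c["color"][:,:,::-1])
E
python3 - <<'E'
from r import *
for s in(1,-1):
  for k in TOP:
    q1=solver.inverse_kinematics(np.array([*TOP[k],78.]),HOLDR(s)); q1b=solver.inverse_kinematics(np.array([*TOP[k],250.]),HOLDR(s))
    o,ax=lean(s); p=rail(12,BY[k],30)+72*ax
    q2=solver.inverse_kinematics(p,o); q2b=solver.inverse_kinematics(p+130*Z,o)
    print(s,k,p.round(0),*[None if q is None else np.round(q,2) for q in (q1,q1b,q2,q2b)])
  print(s,solver.inverse_kinematics(rail(-30,0,100),rpy(s*X,-Z)))
E
```

```text
1 yellow [519. 289.  98.] [-0.79  0.5   1.63 -0.    1.01  0.48] [-0.79  0.31  1.38 -0.    1.46  0.48] [ 0.36  0.73  1.12 -0.12  1.62 -0.34] [ 0.36  0.63  0.94 -0.12  1.9  -0.37]
1 green [573. 225.  98.] [-0.83  0.56  1.51 -0.    1.07  0.43] [-0.83  0.38  1.26 -0.    1.5   0.43] [ 0.25  0.77  1.05 -0.15  1.64 -0.45] [ 0.25  0.67  0.86 -0.16  1.92 -0.5 ]
1 red [464. 353.  98.] [-0.87  0.62  1.38 -0.    1.14  0.39] [-0.87  0.46  1.13 -0.    1.55  0.39] [ 0.48  0.72  1.15 -0.08  1.61 -0.22] [ 0.48  0.61  0.97 -0.08  1.9  -0.24]
1 blue [628. 162.  98.] [-0.91  0.69  1.24 -0.    1.22  0.36] [-0.91  0.55  0.98 -0.    1.61  0.36] [ 0.14  0.82  0.94 -0.19  1.68 -0.56] [ 0.14  0.73  0.74 -0.2   1.96 -0.62]
1 [ 0.18790992  0.50531717  1.53283593  0.          1.10343955 -0.52243909]
-1 yellow [519. 289.  98.] [-0.79  0.5   1.63 -0.    1.01 -2.66] [-0.79  0.31  1.38 -0.    1.46 -2.66] [ 0.36  0.73  1.12 -0.12  1.62  2.8 ] [ 0.36  0.63  0.94 -0.12  1.9   2.77]
-1 green [573. 225.  98.] [-0.83  0.56  1.51 -0.    1.07 -2.71] [-0.83  0.38  1.26 -0.    1.5  -2.71] [ 0.25  0.77  1.05 -0.15  1.64  2.69] [ 0.25  0.67  0.86 -0.16  1.92  2.64]
-1 red [464. 353.  98.] [-0.87  0.62  1.38 -0.    1.14 -2.75] [-0.87  0.46  1.13 -0.    1.55 -2.75] None None
-1 blue [628. 162.  98.] [-0.91  0.69  1.24 -0.    1.22 -2.78] [-0.91  0.55  0.98 -0.    1.61 -2.78] [ 0.14  0.82  0.94 -0.19  1.68  2.58] [ 0.14  0.73  0.74 -0.2   1.96  2.52]
-1 [ 1.87909918e-01  5.05317174e-01  1.53283593e+00 -4.44089210e-16
  1.10343955e+00  2.61915357e+00]
```

```bash
cat >> r.py <<'E'
def grab(k,off=(0,0)):
    p=np.array([TOP[k][0]+off[0],TOP[k][1]+off[1],0])
    o=HOLDR(1)
    claw.move_gripper(38,15)
    arm.move_pose(p+170*Z,o)
    st=arm.movel(p+78*Z,velocity=120,stop_force=10)
    print("descend hit",st,telemetry.read_state()["tcp_pos"].round(1))
    if st: return False
    claw.move_gripper(5,20)
    s=telemetry.read_state();print("grip w",s["gripper_width"].round(1),s["ft_force"].round(1))
    hit=arm.movel(p+250*Z,velocity=150)
    s=telemetry.read_state();print("lifted",s["gripper_width"].round(1),s["ft_force"].round(1),s["clock"].round(1))
E
python3 - <<'E'
from r import *
grab("red"); snap("r1")
E
```

```text
descend hit False [ 468.1 -375.2   78.7]Traceback (most recent call last):
  File "<stdin>", line 2, in <module>
  File "r.py", line 29, in grab
    s=telemetry.read_state();print("grip w",s["gripper_width"].round(1),s["ft_force"].round(1))
                                            ^^^^^^^^^^^^^^^^^^^^^^^^
AttributeError: 'float' object has no attribute 'round'
```

```bash
sed -i 's/\["gripper_width"\].round(1)/["gripper_width"]/; s/s\["clock"\].round(1)/s["clock"]/' r.py
python3 - <<'E'
from r import *
s=telemetry.read_state();print(s["gripper_width"],s["ft_force"].round(1))
p=np.array([*TOP["red"],0])
arm.movel(p+250*Z,velocity=150)
s=telemetry.read_state();print("lifted",s["gripper_width"],s["ft_force"].round(1),s["clock"])
snap("r1")
E
```

```text
11.894612133225904 [0.6 0.9 2.3]
lifted 11.739635859710392 [ 0.1 -0.2 -1.3] 6.9917
```

View pics/side_r1.png

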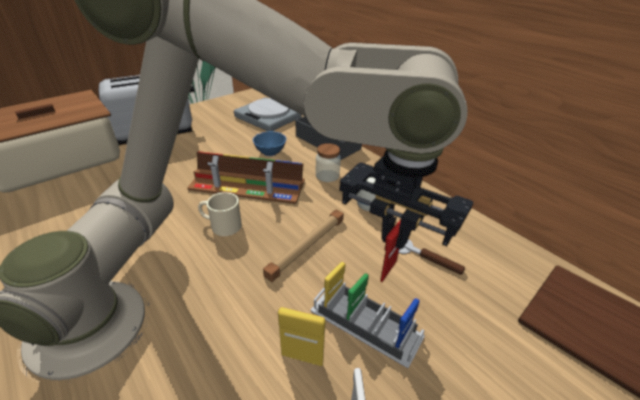

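Red is lifted cleanly out of its slot (side px 390,250), held at the grip bar (width 11.7 mm). Next I measure its sideways offset from the TCP.

```bash
python3 - <<'E'
from r import *
s=telemetry.read_state(); tp=s["tcp_pos"]; print(tp.round(1))
W_=np.cross(Z,HD)
for k in("side","top"):
    c=load(f"pics/{k}_r1.npz"); W=cloud(c); M,V=masks(c["color"])
    m=M["red"]&(W[...,2]>130)
    P=W[m]-tp
    print(k,m.sum()); 
    if m.sum()>5: print("thick",np.percentile(P@HD,[3,50,97]).round(1),"width",np.percentile(P@W_,[1,5,50,95,99]).round(1),"z",np.percentile(P[:,2],[1,99]).round(1))
E
```

```text
[ 467.6 -374.8  249.1]
side 460
thick [-2.6  3.9  7.3] width [-30.4 -29.3 -19.4  13.9  20.7] z [-61.8  44.9]
top 9
thick [-3.7 -3.  -2.4] width [26.5 26.6 29.6 32.5 32.7] z [-67.7 -45.7]
```

```bash
cat >> r.py <<'E'
def hover(k,h=25,xf=12,yo=0):
    o,ax=lean(1)
    p=rail(xf,BY[k]+yo,30)+72*ax
    arm.move_pose(p+110*Z,o)
    arm.movel(p+h*Z,velocity=120)
    s=telemetry.read_state();print("hover",s["tcp_pos"].round(1),p.round(1),s["gripper_width"],s["clock"])
E
python3 - <<'E'
from r import *
hover("red"); snap("r2")
i=cv2.imread("pics/top_r2.png"); cv2.imwrite("pics/c1.png",cv2.resize(i[150:290,150:310],None,fx=4.8,fy=4.2))
i=cv2.imread("pics/side_r2.png"); cv2.imwrite("pics/c2.png",cv2.resize(i[100:220,160:340],None,fx=4.4,fy=4.8))
E
```

```text
hover [464.3 352.9 123.4] [463.9 352.8  97.7] 12.078470711326531 10.5417
```

View pics/c1.png

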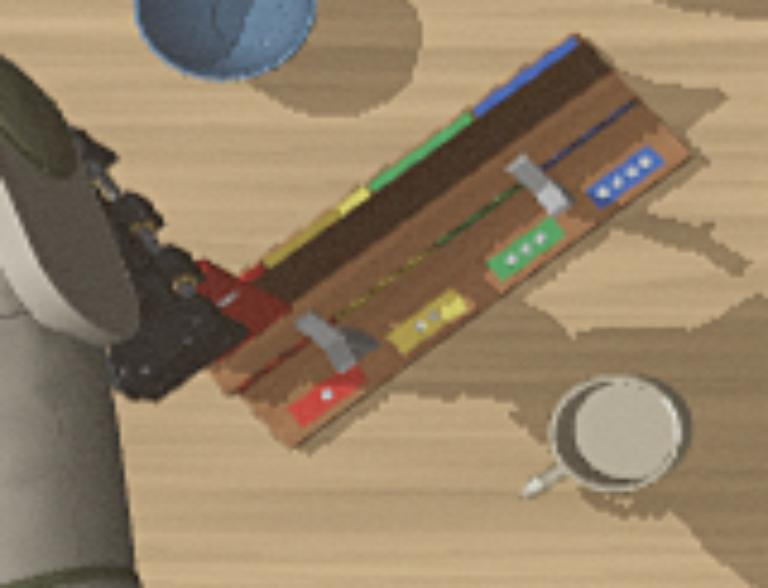

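View pics/c2.png

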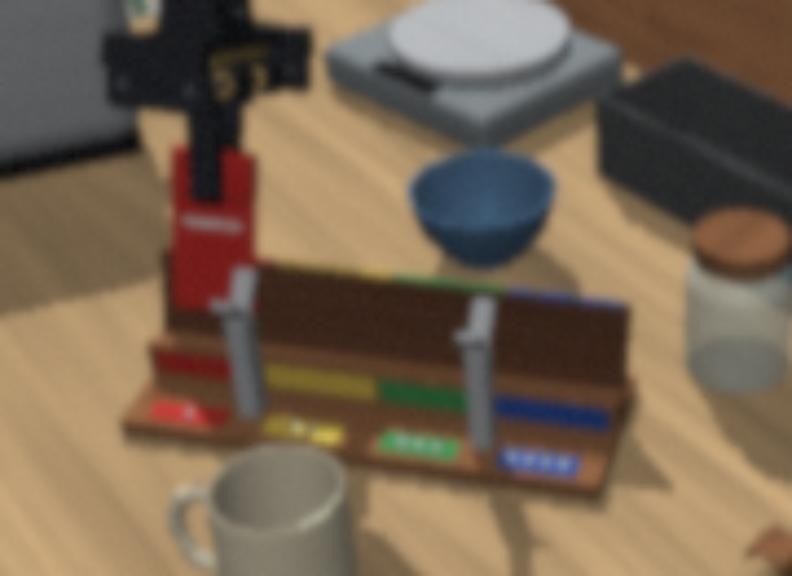

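```bash
cat >> r.py <<'E'
def relside(k,n,zlo,zhi,cam="side"):
    c=load(f"pics/{cam}_{n}.npz"); W=cloud(c); M,V=masks(c["color"])
    h=cv2.cvtColor(c["color"],cv2.COLOR_RGB2HSV)
    P=W-RO; a=P@X;b=P@Y;z=W[...,2]
    m=M[k]&(z>zlo)&(z<zhi)&(abs(b-BY[k])<60)&(abs(a)<110)
    # row-wise extents
    out=[]
    for r in np.unique(np.nonzero(m)[0]):
        bb=b[r][m[r]]
        if len(bb)>8: out.append((bb.min(),bb.max(),np.median(a[r][m[r]]),np.median(z[r][m[r]])))
    out=np.array(out); print(cam,k); print(out.round(1)[::max(1,len(out)//8)])
E
python3 - <<'E'
from r import *
relside("red","r2",45,180)
relside("red","r2",45,180,"top")
E
```

```text
side red
[[ 97.9 147.8  38.9 151.9]
 [ 98.2 148.6  37.5 142.9]
 [ 98.5 149.3  33.8 133.8]
 [ 99.3 150.3  32.8 123.4]
 [ 99.4 153.5  26.8 105.2]
 [ 99.  156.4  24.   96.3]
 [ 95.6 156.8  20.7  88.6]
 [114.3 155.6  16.2  78.6]
 [115.  154.2  13.9  68.9]]
top red
[[ 97.7 103.9  38.1 133. ]
 [ 96.6 111.7  33.6 127. ]
 [ 96.4 114.6  33.  118.2]
 [ 96.9 115.8  30.4 110. ]
 [ 97.2 116.5  23.7  97. ]
 [ 96.1 113.6  21.2  85.4]
 [ 96.9 119.4  19.6  86.4]
 [102.4 122.4  20.9  82.7]]
```

```bash
cat >> r.py <<'E'
def place(k,xf=12,yo=0,n="p"):
    o,ax=lean(1)
    p=rail(xf,BY[k]+yo,30)+72*ax
    st=arm.movel(p-6*Z,velocity=40,stop_force=4)
    s=telemetry.read_state();t=s["tcp_pos"];print("touch",st,t.round(1),"dz",(t-p)[2].round(1),s["ft_force"].round(1))
    claw.move_gripper(20); arm.wait(0.2); claw.move_gripper(34)
    t=telemetry.read_state()["tcp_pos"]
    arm.movel(t+60*ax,velocity=120)
    arm.movel(t+60*ax+90*Z,velocity=200)
    print(telemetry.read_state()["clock"])
E
python3 - <<'E'
from r import *
place("red")
arm.move_pose(np.array([*TOP["yellow"],200.]),HOLDR(1))
snap("r3")
i=cv2.imread("pics/top_r3.png"); cv2.imwrite("pics/c1.png",cv2.resize(i[150:290,150:310],None,fx=4.8,fy=4.2))
i=cv2.imread("pics/side_r3.png"); cv2.imwrite("pics/c2.png",cv2.resize(i[100:220,160:340],None,fx=4.4,fy=4.8))
relside("red","r3",45,180)
relside("red","r3",45,180,"top")
E
```

```text
touch True [463.9 352.8  98.3] dz 0.6 [0.7 0.9 3.8]
13.4333
side red
[[105.4 155.4  46.3 126.3]
 [ 96.5 153.9  41.9 118.5]
 [ 98.1 149.9  38.  110. ]
 [ 97.  150.8  36.3 101.3]
 [ 98.3 155.6  34.4  91.5]
 [ 95.6 163.2  27.9  75.7]
 [ 95.9 160.4  24.6  66.2]
 [ 94.6 160.   19.1  58.1]
 [ 93.9 152.3  15.8  49.3]]
top red
[[ 89.3 110.7  46.2 123.9]
 [ 95.8 121.   46.1 122.6]
 [ 97.2 129.5  38.1 111.6]
 [ 96.3 137.8  40.3 110.1]
 [ 96.  147.8  33.9  92.7]
 [107.7 155.6  36.8  91.2]
 [118.2 154.8  35.3  91.4]
 [125.9 153.2  26.5  73.3]
 [129.7 167.2  26.1  71.1]
 [140.9 154.   19.2  55.1]]
```

View pics/c1.png

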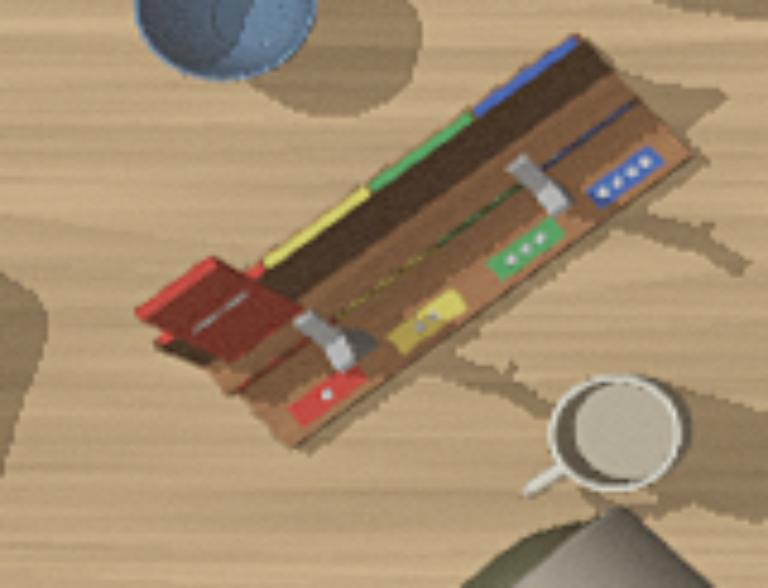

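View pics/c2.png

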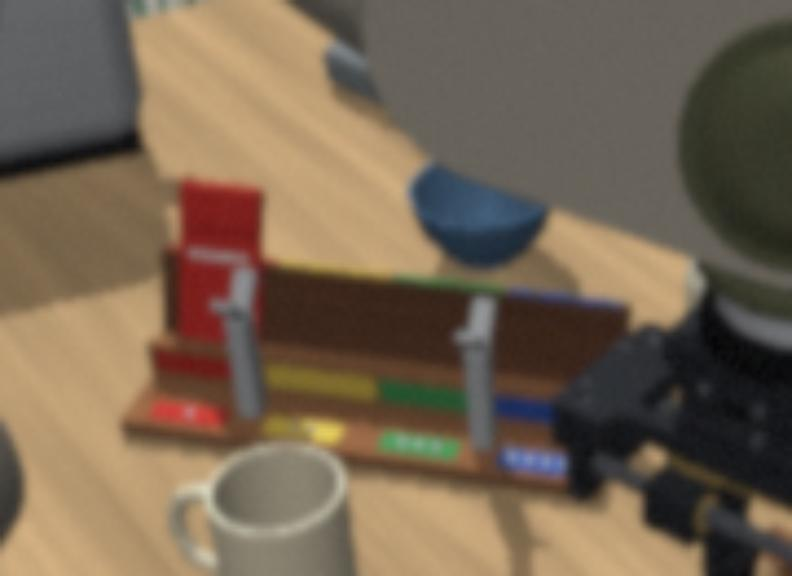

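```bash
python3 - <<'E'
from r import *
c=load("pics/top_r3.npz")
P=ray(c,[(150+137/4.8,150+312/4.2),(150+217/4.8,150+257/4.2)],131)-RO; print((P@X).round(1),(P@Y).round(1),"mid",(P@Y).mean().round(1))
P=ray(c,[(150+200/4.8,150+362/4.2),(150+305/4.8,150+300/4.2)],36)-RO; print((P@X).round(1),(P@Y).round(1))
# strip boundaries panel top z 82: red|yellow , yellow|green, green|blue, blue end
P=ray(c,[(150+265/4.8,150+267/4.2),(150+370/4.8,150+188/4.2),(150+474/4.8,150+114/4.2),(150+577/4.8,150+38/4.2)],83)-RO; print((P@X).round(1),(P@Y).round(1))
c=load("pics/side_r3.npz")
P=ray(c,[(160+182/4.4,100+180/4.8),(160+263/4.4,100+190/4.8)],131)-RO; print("side top",(P@X).round(1),(P@Y).round(1),(P@Y).mean())
P=ray(c,[(160+165/4.4,100+258/4.8),(160+268/4.4,100+265/4.8),(160+393/4.4,100+278/4.8),(160+510/4.4,100+293/4.8),(160+627/4.4,100+306/4.8)],82)-RO; print("side panel bounds",(P@X).round(1),(P@Y).round(1))
E
```

```text
[51.7 50.2] [153.6  93.9] mid 123.7
[22.1 13.9] [170.8  90.8]
[38.1 39.8 39.2 40. ] [  85.9    0.7  -82.5 -166.7]
side top [42.3 41.6] [149.7  89.4] 119.55160404895831
side panel bounds [24.4 31.3 34.3 33.8 35.6] [ 163.4   88.7   -2.7  -87.6 -170.2]
```

Red stands leaning back, about 4 mm right of bay middle (tolerance 12). Next is yellow, the smaller one in the holder.

```bash
python3 - <<'E'
from r import *
grab("yellow"); hover("yellow",yo=2); place("yellow",yo=2)
arm.move_pose(np.array([*TOP["green"],200.]),HOLDR(1))
snap("y3")
i=cv2.imread("pics/top_y3.png"); cv2.imwrite("pics/c1.png",cv2.resize(i[150:290,150:310],None,fx=4.8,fy=4.2))
i=cv2.imread("pics/side_y3.png"); cv2.imwrite("pics/c2.png",cv2.resize(i[100:340,160:460],None,fx=2.6,fy=2.5))
E
```

```text
descend hit False [ 436.  -272.    78.8]
grip w 11.931545744347236 [-1.2 -0.1  3.7]
lifted 11.706441723461639 [-0.2  0.5  0.3] 19.0833
hover [517.8 290.7 123.4] [517.4 290.6  97.7] 11.850636336580257 22.0083
touch True [517.4 290.7  98.3] dz 0.6 [0.6 1.4 3.4]
24.8
```

View pics/c1.png

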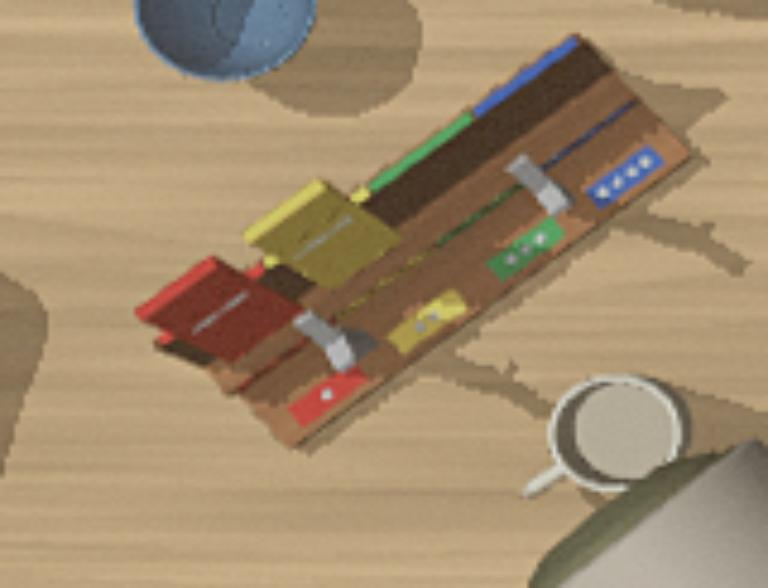

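View pics/c2.png

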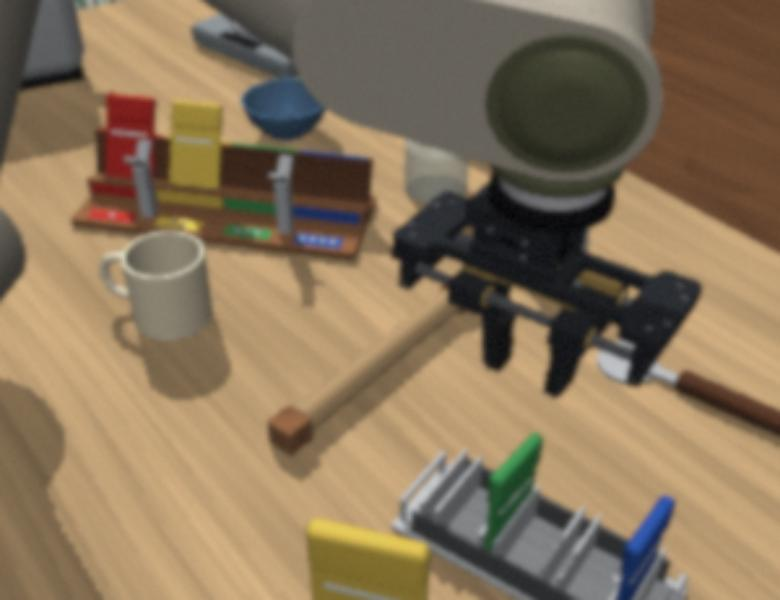

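```bash
python3 - <<'E'
from r import *
c=load("pics/top_y3.npz")
P=ray(c,[(150+245/4.8,150+237/4.2),(150+322/4.8,150+181/4.2)],131)-RO; print((P@X).round(1),(P@Y).round(1),"mid-1.4",(P@Y).mean().round(1)-1.4)
grab("green"); hover("green",yo=3); place("green",yo=3)
arm.move_pose(np.array([*TOP["blue"],200.]),HOLDR(1))
snap("g3")
i=cv2.imread("pics/top_g3.png"); cv2.imwrite("pics/c1.png",cv2.resize(i[150:290,150:310],None,fx=4.8,fy=4.2))
E
```

```text
[50.1 50.4] [72.6 13.4] mid-1.4 41.6
descend hit False [ 452.1 -323.7   78.9]
grip w 12.041124792996964 [-0.1 -0.2  2.6]
lifted 11.761969414521197 [ 0.1 -0.2 -1.1] 30.425
hover [571.9 227.7 123.5] [571.5 227.7  97.7] 11.99472803352961 33.3333
touch True [571.5 227.7  98.3] dz 0.6 [1.1 1.2 3.2]
36.125
```

View pics/c1.png

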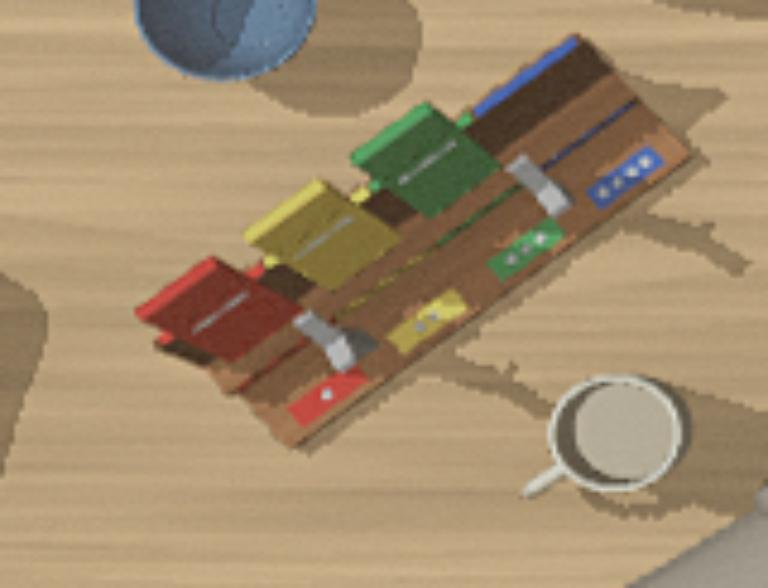

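Green (crop 390,140) stands in its bay, spaced evenly with the others. Yellow measured 0.4 mm off its bay middle. Next is blue.

```bash
python3 - <<'E'
from r import *
c=load("pics/top_g3.npz")
P=ray(c,[(150+351/4.8,150+158/4.2),(150+429/4.8,150+102/4.2)],131)-RO; print((P@X).round(1),(P@Y).round(1),"mid-1.4",(P@Y).mean().round(1)-1.4)
grab("blue"); hover("blue",yo=2); place("blue",yo=2)
claw.move_gripper(60)
arm.move_pose(np.array([450,-250,300.]),HOLDR(1))
snap("b3")
i=cv2.imread("pics/top_b3.png"); cv2.imwrite("pics/c1.png",cv2.resize(i[120:290,150:400],None,fx=3.2,fy=3.2))
E
```

```text
[51.5 51.3] [ -9.8 -69.9] mid-1.4 -41.199999999999996
descend hit False [ 484.3 -427.    79. ]
grip w 11.770286967903429 [-0.6 -0.9  1.8]
lifted 11.604820419727778 [-0.   0.4 -0.3] 41.9
hover [627.3 163.3 123.6] [626.9 163.3  97.7] 12.016931515350015 44.95
touch True [626.8 163.3  98.2] dz 0.6 [ 0.  -0.2  3.4]
47.7417
```

View pics/c1.png

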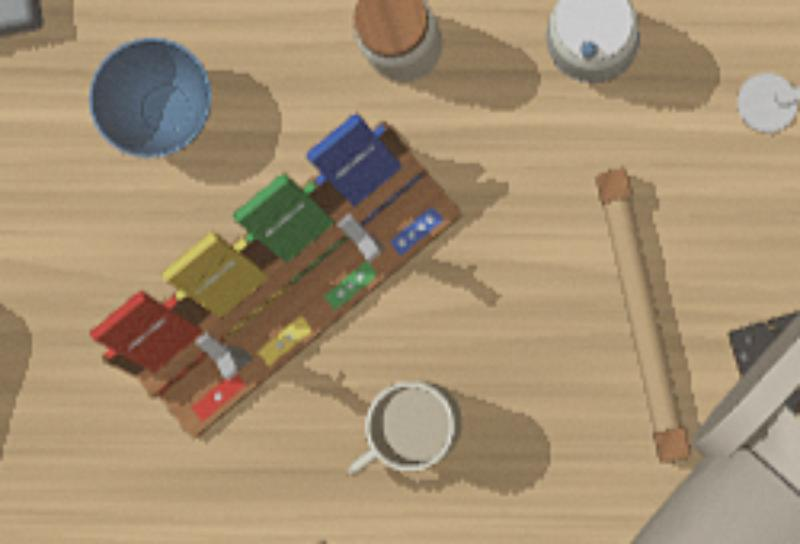

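View pics/side_b3.png

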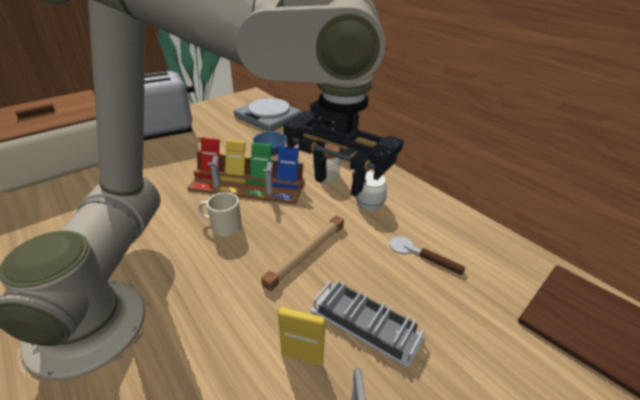

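All four stand. The dowel has already been knocked: its top-view ends went from (336,173),(353,254) to (342,178),(360,259). I'll measure it fresh.

```bash
python3 - <<'E'
from r import *
# blue check
c=load("pics/top_b3.npz")
P=ray(c,[(150+307/3.2,120+155/3.2),(150+356/3.2,120+115/3.2)],131)-RO; print("blue",(P@X).round(1),(P@Y).round(1))
D={}
for k in("top","side"):
    c=load(f"pics/{k}_b3.npz"); W=cloud(c)
    h=cv2.cvtColor(c["color"],cv2.COLOR_RGB2HSV)
    box=np.zeros(h.shape[:2],bool)
    if k=="top": box[165:275,330:380]=1
    else: box[210:295,255:350]=1
    z=W[...,2]
    m=box&(z>9)&(z<45)
    m=cv2.morphologyEx(m.astype(np.uint8),cv2.MORPH_OPEN,np.ones((3,3)))
    N,L,st,ce=cv2.connectedComponentsWithStats(m); i=1+st[1:,4].argmax(); m=L==i
    P=W[m]; mu=P.mean(0)
    r=cv2.minAreaRect(P[:,:2].astype(np.float32)); b=cv2.boxPoints(r)
    t=P[P[:,2]>22]; e,v=np.linalg.eigh(np.cov(t[:,:2].T)); 
    print(k,st[i],"mean",mu.round(1),"rect",np.round(r[0],1),np.round(r[1],1),r[2],"zmax",np.percentile(P[:,2],[50,97]).round(1),"pca",np.degrees(np.arctan2(v[1,1],v[0,1])).round(1))
E
```

```text
blue [52.3 52. ] [ -95.1 -152.1]
top [337 173  29  92 833] mean [ 482.4 -112.3   26. ] rect [ 484.6 -112. ] [287.4  29.8] 13.014974594116211 zmax [26.5 32.5] pca -167.1
side [ 261  216   83   73 1196] mean [ 466.1 -124.    25.4] rect [ 483.6 -116.1] [287.4  31.9] 12.479182243347168 zmax [27.3 31.7] pca -167.1
```

```bash
python3 - <<'E'
from r import *
ang=np.radians(12.8-90); o=rpy(np.array([np.cos(ang),np.sin(ang),0]),-Z)
p=np.array([484,-114,0.])
claw.move_gripper(56)
arm.move_pose(p+120*Z,o)
c=eyes.camera("side")
st=arm.movel(p+3*Z,velocity=80,stop_force=12); print(st,telemetry.read_state()["tcp_pos"].round(1))
if not st:
    claw.move_gripper(20,30); s=telemetry.read_state(); print(s["gripper_width"],s["ft_force"].round(1))
    arm.movel(p+250*Z,velocity=150)
    s=telemetry.read_state(); print(s["gripper_width"],s["ft_force"].round(1),s["moment"].round(2),s["clock"])
    snap("d1")
E
```

```text
False [ 484.2 -114.1    3.4]
27.061373131481062 [-0.9  0.3  1.5]
26.837976327115474 [-0.1  0.1 -1.8] [-0.01  0.17 -0.07] 55.3333
```

View pics/side_d1.png

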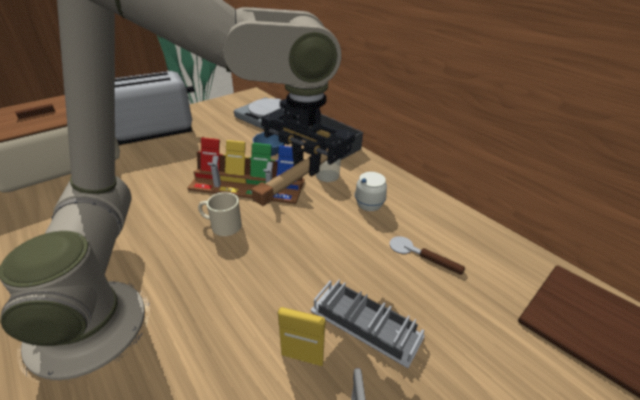

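```bash
python3 - <<'E'
from r import *
o=rpy(X,-Z)
p=rail(-30,1,93.8)
arm.move_pose(p+120*Z,o)
arm.movel(p+40*Z,velocity=120)
snap("d2")
print(telemetry.read_state()["clock"],telemetry.read_state()["tcp_pos"].round(1),p.round(1))
i=cv2.imread("pics/top_d2.png"); cv2.imwrite("pics/c1.png",cv2.resize(i[130:290,150:400],None,fx=3.2,fy=3.2))
i=cv2.imread("pics/side_d2.png"); cv2.imwrite("pics/c2.png",cv2.resize(i[80:240,140:360],None,fx=3.6,fy=3.6))
E
```

```text
57.6167 [495.4 214.6 134.6] [494.9 214.6  93.8]
```

View pics/c2.png

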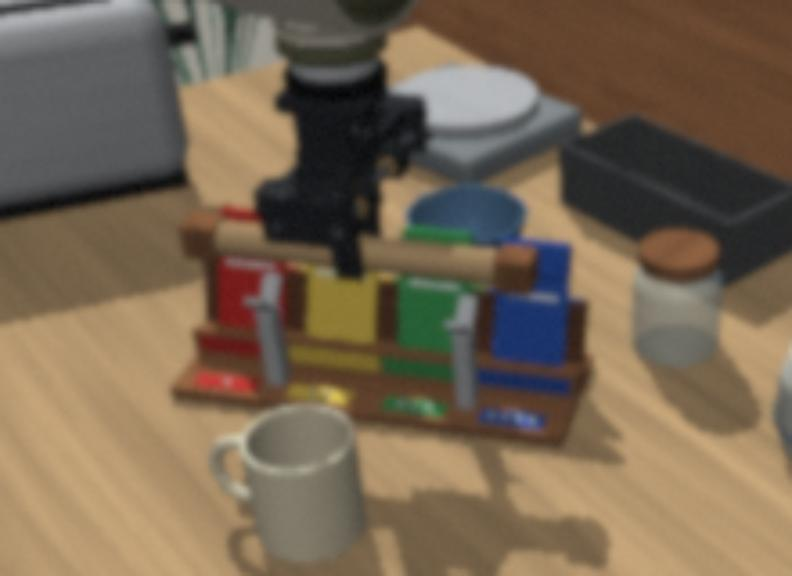

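View pics/c1.png

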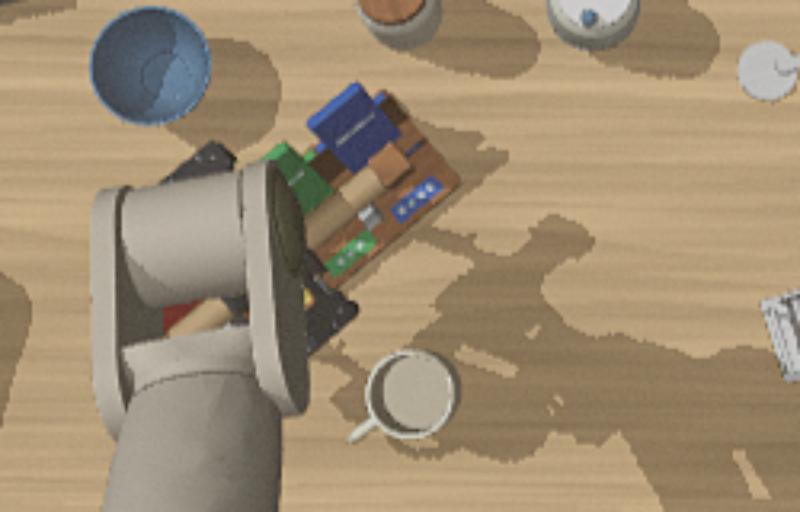

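```bash
python3 - <<'E'
from r import *
c=load("pics/top_d2.npz")
P=ray(c,[(150+390/3.2,130+163/3.2)],161)-RO; print("top R block a,b",(P@X).round(1),(P@Y).round(1))
W=cloud(c); print(W[181,272].round(1))
c=load("pics/side_d2.npz"); W=cloud(c)
for u,v in ((140+516/3.6,80+268/3.6),(140+200/3.6,80+235/3.6),(140+400/3.6,80+256/3.6),(140+260/3.6,80+242/3.6)):
    w=W[int(round(v)),int(round(u))]; q=w-RO; print("side",q@X,q@Y,w[2])
# post from first clouds: top points z>60 with |b|~84
for k in("top","side"):
    c=load(f"pics/{k}0.npz"); W=cloud(c); q=W-RO; a=q@X;b=q@Y;z=W[...,2]
    for s in(84,-84):
        m=(abs(b-s)<25)&(a<5)&(a>-70)&(z>70)&(z<115); print(k,s,m.sum(),np.percentile(a[m],[3,50,97]).round(1),np.percentile(b[m],[3,50,97]).round(1),np.percentile(z[m],[3,97]).round(1))
E
```

```text
top R block a,b [-30.3] [-129.9]
[579.8 114.7 161.6]
side -42.87979874557537 -133.02910137083418 156.34007819284668
side -44.9801495610693 121.88559864631992 155.5377748796599
side -42.20844606085765 -40.674114748532986 154.17812094405082
side -40.506107521404005 75.99008997546362 152.06051564799648
top 84 86 [-50.9 -27.7  -8.1] [79.5 85.9 93.4] [ 75.5 105.8]
top -84 76 [-52.  -27.5  -9.2] [-87.6 -80.8 -74.5] [ 84.6 106.5]
side 84 93 [-53.5 -30.3 -12.1] [77.6 83.2 92.3] [ 71.6 105.7]
side -84 94 [-50.5 -29.7 -11.5] [-89.6 -84.5 -76.1] [ 71.7 105.5]
```

```bash
python3 - <<'E'
from r import *
p=rail(-30,1,93.8)
st=arm.movel(p-6*Z,velocity=40,stop_force=5)
t=telemetry.read_state();print("touch",st,(t["tcp_pos"]-p).round(1),t["ft_force"].round(1))
claw.move_gripper(34); arm.wait(.2); claw.move_gripper(44)
q=telemetry.read_state()["tcp_pos"]
arm.movel(q+130*Z,velocity=100)
arm.move_pose(np.array([400,-250,300.]),HOLDR(1))
arm.wait(.3); snap("d3")
print(telemetry.read_state()["clock"])
i=cv2.imread("pics/top_d3.png"); cv2.imwrite("pics/c1.png",cv2.resize(i[130:290,150:400],None,fx=3.2,fy=3.2))
i=cv2.imread("pics/side_d3.png"); cv2.imwrite("pics/c2.png",cv2.resize(i[80:240,140:360],None,fx=3.6,fy=3.6))
E
```

```text
touch True [-0.3 -0.1 -0.1] [ 0.2 -1.1  3.2]
63.0083
```

View pics/c2.png

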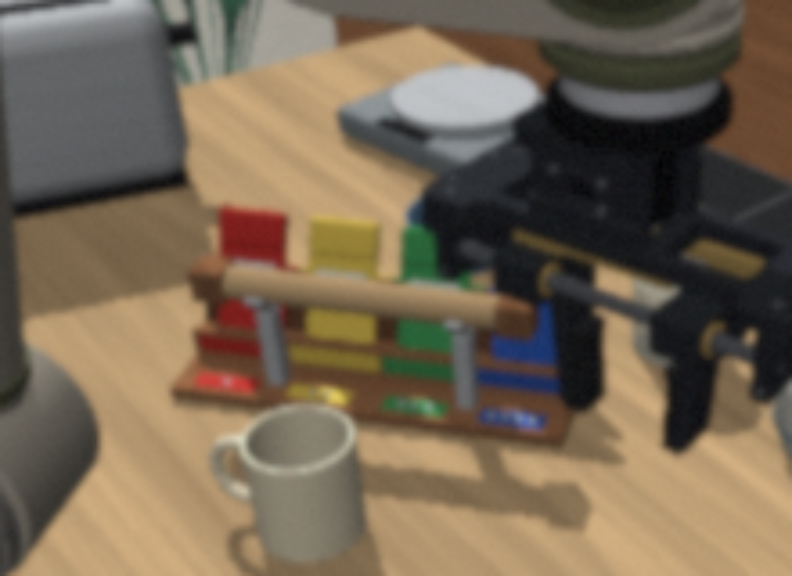

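View pics/c1.png

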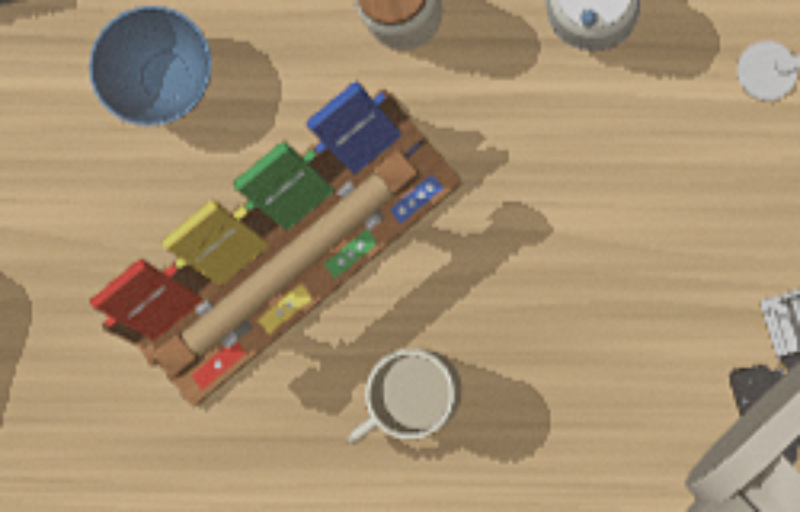

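```bash
python3 - <<'E'
from r import *
c=load("pics/top_d3.npz")
P=ray(c,[(150+175/3.2,130+354/3.2),(150+397/3.2,130+170/3.2)],120)-RO; print("ends a,b",(P@X).round(1),(P@Y).round(1))
W=cloud(c);q=W-RO;a=q@X;b=q@Y;z=W[...,2]
for s in(-60,0,60):
    m=(abs(b-s)<15)&(abs(a+30)<14)&(z>90)&(z<140); print(s,m.sum(),a[m].mean().round(1),np.percentile(z[m],90).round(1))
# red lower front edge corners near ledge
h=cv2.cvtColor(c["color"],cv2.COLOR_RGB2HSV);M,V=masks(c["color"])
for k in BY:
    m=M[k]&(z>36)&(z<140)&(abs(b-BY[k])<42)&(a>5)
    for lo,hi in((86,103),(103,120),(120,136)):
        mm=m&(z>lo)&(z<hi)&(a<80)
        if mm.sum()>5: print(k,lo,hi,(np.percentile(b[mm],[2,98]).mean()-1.4-BY[k]).round(1),np.ptp(np.percentile(b[mm],[2,98])).round(0))
E
```

```text
ends a,b [-30.8 -31.2] [ 127.9 -129.8]
-60 101 -31.9 119.7
0 101 -31.6 120.9
60 103 -31.6 120.2
red 86 103 -0.2 60.0
red 103 120 -1.7 52.0
red 120 136 -1.8 56.0
yellow 86 103 1.6 57.0
yellow 103 120 -0.6 56.0
yellow 120 136 0.9 57.0
green 120 136 0.9 54.0
blue 120 136 0.6 55.0
```

All readings are well within tolerance, and the dowel top is at 120 mm as it should be (105.8 + 14), so I'm handing in.

```bash
python3 - <<'E'
from r import *
order.job_done(); print(telemetry.read_state()["clock"])
E
```

```text
the job is handed in; nothing more can be done
the job is handed in; nothing more can be done
```

I stood all four scrapers in their own bays in the order red, yellow, green, blue, and laid the dowel across both V cradles. The job was handed in at about 63 s of the 208 s allowed; it reports no verdict. The yellow I used was the smaller one, in the holder; the large yellow and the white look-alikes were left alone.

- **Scrapers:** in the last images each is within about 2 mm of its bay's middle sideways. An earlier hand-picked measurement put red's top about 4 mm off; both are within the limits. The tops of the leaning scrapers are about 39 mm behind the bay points.
- **Dowel:** it was knocked aside before I reached for it, so I measured it again before gripping. It now lies level, with its top at about 120 mm. It is about 1–2 mm off the guard point across and about 1 mm along, and the ends hang out evenly.
- **Bystanders:** those visible in the last pictures looked unmoved. I did not measure them.
- **Camera disagreement:** the two cameras differed by up to about 6 mm in absolute position. I averaged them for grasping and checked the placings against the rail's own marks in the same image. No grasp or placing had to be repeated.

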